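# Line up the oil lamps in the tray with a straightedge

## Task

Pick up the straightedge and with its long edge push the ragged row of five hand-made clay lamps, unlike in size, across the tray floor until their near sides are in one straight line along the edge and the two largest, at the ends, both bear against the steel rail; press the row firmly but gently home and hold it so for a moment (the clay chips if forced). Touch the lamps only with the straightedge, then stand it back on the table beside the tray, on either side, leaving the lamps upright in line and the bell, the bowl and the wooden box where they were.

Things in the scene. Friction and masses are not known exactly. Their poses are not given: they have to be found in the camera images.
- tray: Shallow sheet-metal tray, 360 (x) by 510 (y) mm, fixed to the table; walls 30 mm high and 3 mm thick, floor 3 mm thick. Origin: centre of its underside, on the table top. x points away from the robot at yaw 0, z up.
- rail: Plain steel bar fixed on the tray floor behind the row, 20 (x) x 300 (y) x 30 mm; it does not give. Its place and angle vary. Origin: centre of its underside; the face the lamps go against looks to -x, 10 mm from the origin. A steady, square push of 8 to 12 N on the straightedge, shared by both end lamps, sets the row home; it can relax after a force stop.
- straightedge: Aluminium box bar 270 (y) x 20 (x) x 35 mm high, 0.2 to 0.4 kg; both long faces flat, 10 mm from the origin. Wooden grip on its middle: 20 (x) x 46 (y) mm, 35 to 82 mm above the underside. Origin: centre of the underside; z up. Starts on the table on one side of the tray, roughly along world x. Held by its grip it may turn a little about the vertical when one end is pressed.
- lamp0: Empty round clay oil lamp, a cup loose on the tray floor, 26 mm high, foot narrower than the rim, 25 to 90 g. Hand-made: the five are between 34 and 50 mm across, the sizes are not recorded. Origin: centre of its underside. lamp0 stands at the tray's -y end of the row, about 50 mm from the next; it and lamp4 are alike and the largest. Brittle: press no lamp with over 12 N.
- lamp1: A smaller clay lamp, one of the three in the middle of the row (lamp1 to lamp3 stand in any order); otherwise as lamp0.
- lamp2: A smaller clay lamp, one of the three in the middle of the row (lamp1 to lamp3 stand in any order); otherwise as lamp0.
- lamp3: A smaller clay lamp, one of the three in the middle of the row (lamp1 to lamp3 stand in any order); otherwise as lamp0.
- lamp4: Clay lamp at the +y end of the row, the same size as lamp0.
- bell: Brass hand bell, 56 mm across the mouth, 78 mm high, standing in the tray near one end wall. Origin: centre of its underside. Leave alone.
- bowl: Dark clay bowl, 60 mm across, 32 mm high, standing in the tray near the other end wall. Origin: centre of its underside. Leave alone.
- incense_box: Dark wooden box 50 (x) by 240 (y) by 36 mm, on the table on the side of the tray where the straightedge is not. Origin: centre of its underside. Leave alone.

How it is judged:
By the outcome, as a careful person would: the job done as asked, in the order asked, and still so for the second after the job is handed in, with the robot touching nothing.
It also fails if it takes over 64 s, if anything falls off the work surface, if the arm or the gripper's body presses on something with over 40 N, if the wrist force passes 120 N, or if a joint passes its speed limit or range.

## Robot

A 6-joint arm with a two-finger parallel gripper is mounted at the origin on the work surface. World frame = base frame: x ahead of the robot, y to its left, z up, the work surface at z = 0. Lengths are in mm, angles in rad, forces in N, time in s.
With the tool pointing down it reaches from about 400 to 925 mm from the base axis. Payload 3.4 kg.
Tool frame: the origin (TCP) lies at the very end of the fingers, on their centre line; the grasp point (between the pads) lies 19 mm behind it; z points along the fingers, y is the line along which they close (so a half turn about z gives the same grasp; the last joint's range is limited). The gripper opens to 85 mm and grips with 20 to 120 N. Pads are 22 mm wide; open, the fingers measure 114 mm over their backs; the gripper's body (76 mm by 85 mm) begins 54 mm behind the grasp point. The pads swing forward as they close: fully open they stand 13 mm farther back than shut.
Start: joints at [1.224, 0.307, 1.506, -0, 1.328, -0.073], TCP at [154.945, 553.735, 192.805] pointing down, gripper open.
Joint ranges: [-3.12, 3.12], [-1.05, 2.28], [0.14, 2.33], [-1.42, 4.57], [0.1, 2.73], [-2.68, 2.68]. Speed limits (rad/s): [2.57, 2.57, 3.14, 3.14, 3.14, 3.14].

## Interface

Orientations are given as a unit quaternion [w, x, y, z].
In Python, from workcell import arm, optics, get_state gives the robot as it stands (arm), with the cameras (optics) and the readings as plain functions.
- The arm moves only by the shell command python3 nudge.py FILE, which reads ROWS from the file FILE. ROWS is a JSON list of rows, 1 to 12 of them, each written [opening, [dx, dy, dz], [rx, ry, rz]]: the finger opening in mm, then dx, dy, dz in mm, then a rotation vector rx, ry, rz in rad; each row is the pose to reach, as a shift and turn from the pose commanded when the command began, along the tool's axes at that moment; what a row does not reach only later rows make up. A row lasts 1/12 s, in which the tool goes at most 41.7 mm and 0.125 rad, less where a joint would pass 70% of its speed; a pose out of reach is approached as far as the arm can. The fingers move at their own pace and stop on an object; the grip force is fixed at half the most. Time passes only in rows, so rows that do not move let the fingers close. It prints the time, the measured TCP pose, the force, the opening and the grip force at its end. Input that does not fit is refused with a message, and nothing moves.
- get_state(): the state, without advancing time (a new reading comes with each control period).
- optics.camera(name): name is "scene" or "top" or "wrist"; returns a dict with "pixels" (384x512x3 uint8, blue, green, red), "range_z" (384x512 float32, mm along the optical axis (not along the pixel's ray), 0 where there is no reading), "mtx" (3x3 intrinsics, pixels), "extrinsics" (4x4, takes a point from camera to world coordinates). Camera axes: x right, y up, looking along -z (the intrinsics and any distortion apply to the point x, -y, -z); pixel columns grow to the right and rows downward; lengths in mm; the calibration is good to about 2 mm. The wrist camera is an equidistant fisheye: a pixel r from the principal point sees the ray r / f radians off the axis. A picture is of the moment at which its call begins.
- arm.close_job(): hands the job in; it is judged then, once.
The state is a dict: "time": time; "joint_pos": joint angles; "joint_vel": joint speeds; "joint_efforts": joint torques, N m; "tcp_pos": TCP position; "tool_rot": TCP orientation; "force": force on the tool from outside, world axes, zero at the start; "torque": the same for the moment, N m; "grip_width": finger opening in mm; "grasp_force": force on a finger pad.
Only numpy, scipy, OpenCV 4.12 (cv2) and the standard library are available. Lean on these libraries where they do the work, as an engineer would, in place of code of your own. Each camera call takes 0.05 s, during which the arm holds its last target. There are 200 camera calls.

## Working session

There is one attempt and no reset: what is moved stays moved. The work goes in short steps, Python scripts to look and compute and a shell command to move; the robot and the scene stay as the last step left them, time stands still between calls to the robot, and variables do not carry over. Pictures are saved under pics/ and viewed, at most 10 in all, crops included, and the job is handed in when it is done.

```bash
ls; mkdir -p pics
cat > h.py <<'E'
import numpy as np, cv2
from workcell import arm, optics, get_state
def top(name="top"):
    c=optics.camera(name); return c
def pts(c):
    K=c["mtx"];E=c["extrinsics"];Z=c["range_z"]
    v,u=np.mgrid[0:Z.shape[0],0:Z.shape[1]]
    x=(u-K[0,2])/K[0,0]*Z; y=(v-K[1,2])/K[1,1]*Z
    P=np.stack([x,-y,-Z],-1)@E[:3,:3].T+E[:3,3]
    P[Z==0]=np.nan
    return P
E
python3 - <<'E'
from h import *
for n in ("top","scene"):
    c=top(n); np.savez(f"pics/{n}0.npz",**c)
    cv2.imwrite(f"pics/{n}0.png",c["pixels"]); print(c["mtx"],c["extrinsics"])
s=get_state();print(s)
E
```

```text
nudge.py
pics
workcell.py
[[470.50435906   0.         259.80957943]
 [  0.         470.50435906 189.16601099]
 [  0.           0.           1.        ]] [[-2.08911466e-02  9.91477197e-01 -1.28594434e-01  4.15972160e+02]
 [-9.99743677e-01 -2.18394146e-02 -5.96829780e-03 -8.81147659e+00]
 [-8.72585832e-03  1.28436787e-01  9.91679309e-01  1.28628146e+03]
 [ 0.00000000e+00  0.00000000e+00  0.00000000e+00  1.00000000e+00]]
[[368.07265474   0.         261.23210194]
 [  0.         368.07265474 193.52089713]
 [  0.           0.           1.        ]] [[ 6.14660692e-01 -4.94337346e-01  6.14672939e-01  1.09910030e+03]
 [ 7.88756944e-01  3.92499845e-01 -4.73081763e-01 -4.20586071e+02]
 [-7.39705021e-03  7.75612313e-01  6.31166241e-01  5.90121790e+02]
 [ 0.00000000e+00  0.00000000e+00  0.00000000e+00  1.00000000e+00]]
{'time': 0.1, 'joint_pos': array([ 1.22450473e+00,  3.07483478e-01,  1.50755042e+00,  3.40846370e-05,
        1.32841845e+00, -7.34754194e-02]), 'joint_vel': array([-0.00227902, -0.00252718, -0.00301305, -0.00186122,  0.00102352,
        0.00079028]), 'joint_efforts': array([-8.27243202e-04, -4.58531570e+01, -2.52608335e+01, -1.63117211e-04,
        5.45220013e-03,  1.34797577e-05]), 'tcp_pos': array([154.68650121, 553.06706325, 191.97876924]), 'tool_rot': array([-2.09906986e-04,  1.35989463e-01,  9.90709847e-01, -9.05994295e-04]), 'force': array([ 0.22619546, -0.27972428,  0.05085936]), 'torque': array([ 0.04212291, -0.05285017,  0.02351722]), 'grasp_force': 0.0, 'grip_width': 85.29137936783067}
```

View pics/top0.png

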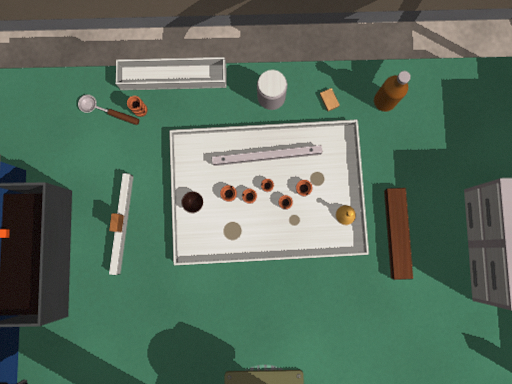

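```bash
python3 - <<'E'
from h import *
c=dict(np.load("pics/top0.npz")); P=pts(c)
m=((P[...,2]>10)).astype(np.uint8)
n,l,s,ce=cv2.connectedComponentsWithStats(m)
for i in range(1,n):
    if s[i,4]<40: continue
    q=P[l==i]; print(i,s[i],ce[i].round(1),np.nanmin(q,0).round(),np.nanmax(q,0).round(),np.nanmedian(q,0).round(1),np.median(c["pixels"][l==i],0))
print("table z",np.nanmedian(P[300:380,20:60],(0,1)))
E
cat >> h.py <<'E'
def cast(c,uv,z):
    K=c["mtx"];E=c["extrinsics"];uv=np.atleast_2d(uv).astype(float)
    d=np.c_[(uv[:,0]-K[0,2])/K[0,0],-(uv[:,1]-K[1,2])/K[1,1],-np.ones(len(uv))]@E[:3,:3].T
    o=E[:3,3]; return o+d*((z-o[2])/d[:,2])[:,None]
def rect(q):
    """centre, long-axis angle (deg), sizes of a mask of plane points"""
    (cx,cy),(w,h),a=cv2.minAreaRect(q.astype(np.float32))
    m=q.mean(0); v=np.linalg.svd(q-m,full_matrices=False)[2][0]
    return (round(cx,1),round(cy,1)),m.round(1),(round(w),round(h)),round(np.degrees(np.arctan2(v[1],v[0]))%180,2)
E
python3 - <<'E'
from h import *
for name in("top","scene"):
    c=dict(np.load(f"pics/{name}0.npz")); P=pts(c); Z=P[...,2]
    def roi(x0,x1,y0,y1,z0,z1): return (P[...,0]>x0)&(P[...,0]<x1)&(P[...,1]>y0)&(P[...,1]<y1)&(Z>z0)&(Z<z1)
    for n,b,z in(("rail",(630,710,-180,140,28,39),33),("bar",(340,645,330,420,30,40),35),("grip",(460,530,340,410,75,90),82),("box",(320,590,-400,-330,31,41),36)):
        m=roi(*b); vu=np.argwhere(m)
        q=cast(c,vu[:,::-1],z)[:,:2]; print(name,n,len(q),rect(q),"depth z",np.median(Z[m]).round(1))
    # lamps by colour
    hsv=cv2.cvtColor(c["pixels"],cv2.COLOR_BGR2HSV)
    m=((hsv[...,1]>100)&(P[...,0]>420)&(P[...,0]<640)&(P[...,1]>-270)&(P[...,1]<225)&(Z>-10)).astype(np.uint8)
    n,l,s,ce=cv2.connectedComponentsWithStats(m)
    for i in range(1,n):
        if s[i,4]<60: continue
        vu=np.argwhere(l==i)[:,::-1]; q=cast(c,vu,29)[:,:2]
        print(name,s[i],q.mean(0).round(1),q.min(0).round(1),q.max(0).round(1))
    w=roi(370,780,-300,260,27,39)&~roi(415,720,-235,195,0,100)
    vu=np.argwhere(w)[:,::-1]; q=cast(c,vu,30)[:,:2]; print("tray",cv2.minAreaRect(q.astype(np.float32)))
c=optics.camera("wrist"); np.savez("pics/w0.npz",**c); print(c["mtx"])
E
```

```text
top rail 773 ((672.4, -21.6), array([672.6, -21.7]), (21, 299), np.float64(94.88)) depth z 32.5
top bar 647 ((494.7, 374.6), array([492.5, 375.2]), (22, 269), np.float64(173.22)) depth z 34.0
top grip 148 ((494.3, 375.0), array([494.1, 374.8]), (23, 44), np.float64(173.31)) depth z 80.5
top box 1641 ((453.4, -365.8), array([ 452.1, -366.8]), (240, 52), np.float64(1.17)) depth z 35.3
top [261 179  13  13 113] [591.1 -21.2] [573.6 -37.2] [606.5  -4.6]
top [296 180  16  16 180] [ 581.8 -119.3] [ 560.5 -139.5] [601.6 -98.7]
top [220 185  17  16 184] [571.5  84.5] [551.4  63. ] [592.4 106.2]
top [242 189  15  14 139] [562.6  28.3] [544.7   9.3] [580.3  47.1]
top [182 192  21  20 315] [549.4 181.7] [523.8 154.8] [575.5 208.7]
top [279 195  14  14 128] [543.9 -68.2] [526.5 -86.9] [561.8 -51.9]
top [336 205  20  20 293] [ 505.6 -228.5] [ 480.3 -254.1] [ 531.3 -203.2]
tray ((573.42138671875, -19.076812744140625), (366.8250732421875, 516.8004150390625), 1.9335640668869019)
scene rail 1044 ((675.4, -21.6), array([676.4, -36.5]), (24, 302), np.float64(94.87)) depth z 33.4
scene bar 376 ((498.0, 
[... 233 characters left out ...]
, 51), np.float64(1.19)) depth z 36.5
scene [306 159  18  16 207] [548.8 182.2] [519.6 152.6] [576.1 213. ]
scene [285 179  17  16 218] [579.2  77.9] [550.4  50. ] [606.3 105.2]
scene [258 187  23  29 372] [584.3  -1.1] [544.4 -45.8] [622.6  46.1]
scene [229 199  15  16 192] [552.5 -73.5] [527.3 -93.3] [579.3 -50.6]
scene [155 205  24  37 482] [ 514.8 -234.5] [ 440.7 -263.5] [ 555.5 -205.6]
scene [218 215  19  19 284] [ 589.1 -123.2] [ 562.3 -144.6] [616.7 -99. ]
tray ((571.9988403320312, -16.79412841796875), (369.7540588378906, 519.829833984375), 1.9277158975601196)
[[297.31863964   0.         258.3244656 ]
 [  0.         297.31863964 186.08132049]
 [  0.           0.           1.        ]]
```

View pics/scene0.png

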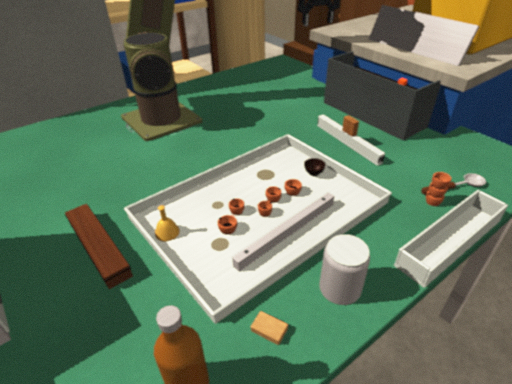

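Run:
```python
from h import *
c=dict(np.load("pics/top0.npz")); P=pts(c)
m=(P[...,1]>430)&(P[...,2]>30)&(P[...,0]<700)
Q=P[m]
for x in range(50,680,50):
    q=Q[(Q[:,0]>=x)&(Q[:,0]<x+50)]
    if len(q): print(x,q[:,1].min().round(),q[:,2].max().round(),np.median(q[:,2]).round())
```

```text
50 648.0 51.0 36.0
100 498.0 254.0 56.0
150 502.0 313.0 63.0
200 647.0 91.0 62.0
250 517.0 163.0 109.0
300 517.0 165.0 109.0
350 517.0 164.0 109.0
400 517.0 162.0 109.0
450 516.0 165.0 109.0
500 517.0 165.0 109.0
550 517.0 165.0 110.0
600 647.0 131.0 85.0
650 649.0 124.0 65.0
```

The scene view shows the bar (350,140) beside a 165 mm high crate (380,95), the bell at (165,230), the bowl at (315,167), and the rail running from (240,260) to (333,200). I'll move above the grip.

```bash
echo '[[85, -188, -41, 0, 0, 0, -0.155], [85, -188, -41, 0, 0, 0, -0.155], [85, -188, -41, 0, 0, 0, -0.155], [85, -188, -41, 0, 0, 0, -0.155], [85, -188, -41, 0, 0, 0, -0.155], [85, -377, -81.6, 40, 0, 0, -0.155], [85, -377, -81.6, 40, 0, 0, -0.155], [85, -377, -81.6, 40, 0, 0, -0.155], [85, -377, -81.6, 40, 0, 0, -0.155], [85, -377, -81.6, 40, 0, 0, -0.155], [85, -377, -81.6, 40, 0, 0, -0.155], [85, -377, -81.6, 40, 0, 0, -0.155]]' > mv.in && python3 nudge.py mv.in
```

```text
refused: ROWS must be rows with the three-number parts in brackets of their own. Nothing was moved.
```

The call was refused and nothing moved: it wants rows with the three-number parts in brackets of their own. Same move again in that form.

```bash
echo '[[85, [-188, -41, 0], [0, 0, -0.155]], [85, [-188, -41, 0], [0, 0, -0.155]], [85, [-188, -41, 0], [0, 0, -0.155]], [85, [-188, -41, 0], [0, 0, -0.155]], [85, [-188, -41, 0], [0, 0, -0.155]], [85, [-377, -81.6, 40], [0, 0, -0.155]], [85, [-377, -81.6, 40], [0, 0, -0.155]], [85, [-377, -81.6, 40], [0, 0, -0.155]], [85, [-377, -81.6, 40], [0, 0, -0.155]], [85, [-377, -81.6, 40], [0, 0, -0.155]], [85, [-377, -81.6, 40], [0, 0, -0.155]], [85, [-377, -81.6, 40], [0, 0, -0.155]]]' > mv.in && python3 nudge.py mv.in
python3 - <<'E'
from h import *
c=optics.camera("wrist"); np.savez("pics/w1.npz",**c); cv2.imwrite("pics/w1.png",c["pixels"]); s=get_state(); print(s["tcp_pos"],s["tool_rot"]); print(c["extrinsics"])
E
```

```text
time: 1.15
tcp_pos: [497.0, 372.1, 151.6]
tool_rot: [-0.001, 0.061, 0.998, -0.001]
force: [0.6, 0.4, 0.4]
grip_width: 85.1
grasp_force: 0.0
[495.74585697 372.99339025 152.05378289] [-9.88230135e-04  5.97187096e-02  9.98214709e-01 -3.06712698e-04]
[[ 1.21546430e-01 -9.52169293e-01 -2.80357100e-01  4.25279448e+02]
 [ 9.92585434e-01  1.16372790e-01  3.50931654e-02  3.82037413e+02]
 [-7.88696398e-04 -2.82543823e-01  9.59254068e-01  3.32517198e+02]
 [ 0.00000000e+00  0.00000000e+00  0.00000000e+00  1.00000000e+00]]
```

View pics/w1.png

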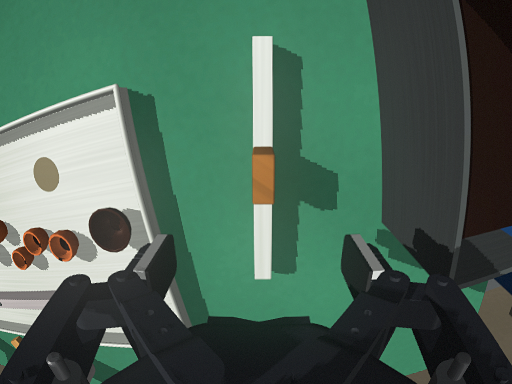

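The wrist view shows the grip at (262,175), midway between the fingers (150 and 370), with the bar vertical in the picture, so it is aligned. Next I descend and grip.

```bash
echo '[[60, [0, 0, 111], [0, 0, 0]], [60, [0, 0, 111], [0, 0, 0]], [60, [0, 0, 111], [0, 0, 0]], [60, [0, 0, 111], [0, 0, 0]], [60, [0, 0, 111], [0, 0, 0]], [15, [0, 0, 111], [0, 0, 0]], [15, [0, 0, 111], [0, 0, 0]], [15, [0, 0, 111], [0, 0, 0]], [15, [0, 0, 111], [0, 0, 0]], [15, [0, 0, 111], [0, 0, 0]], [15, [0, 0, 111], [0, 0, 0]], [15, [0, 0, 111], [0, 0, 0]]]' > mv.in && python3 nudge.py mv.in; echo '[[15, [0, 0, 0], [0, 0, 0]], [15, [0, 0, 0], [0, 0, 0]], [15, [0, 0, 0], [0, 0, 0]], [15, [0, 0, 0], [0, 0, 0]]]' > mv.in && python3 nudge.py mv.in
```

```text
time: 2.2
tcp_pos: [497.2, 374.5, 43.8]
tool_rot: [0.001, 0.059, 0.998, 0.001]
force: [-0.9, 1.0, 6.7]
grip_width: 15.0
grasp_force: 3.4
time: 2.53
tcp_pos: [497.1, 374.5, 43.8]
tool_rot: [0.001, 0.059, 0.998, 0.001]
force: [-1.2, 0.7, 6.7]
grip_width: 15.0
grasp_force: 3.4
```

Run:
```python
from h import *
c=optics.camera("wrist"); cv2.imwrite("pics/w2.png",c["pixels"]); print(get_state()["grip_width"])
```

```text
14.935553311977941
```

View pics/w2.png

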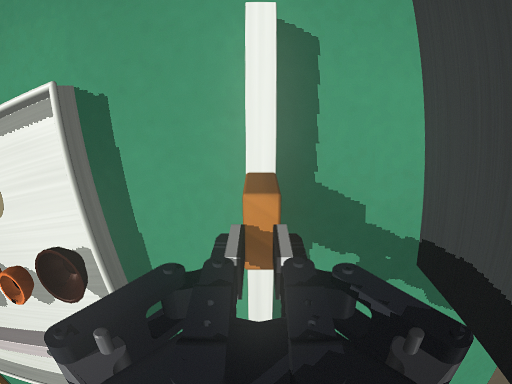

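The fingers straddle the wooden grip (rows 190-268), but at a 15 mm command they hold weakly. I'll close fully.

```bash
echo '[[0, [0, 0, 0], [0, 0, 0]], [0, [0, 0, 0], [0, 0, 0]], [0, [0, 0, 0], [0, 0, 0]], [0, [0, 0, 0], [0, 0, 0]], [0, [0, 0, 0], [0, 0, 0]]]' > mv.in && python3 nudge.py mv.in
python3 - <<'E'
from h import *
c=optics.camera("top"); P=pts(c); np.savez("pics/t2.npz",**c)
m=(P[...,0]>340)&(P[...,0]<645)&(P[...,1]>330)&(P[...,1]<420)&(P[...,2]>28)&(P[...,2]<42)
q=cast(c,np.argwhere(m)[:,::-1],35)[:,:2]; print(rect(q),np.median(P[...,2][m]))
E
```

```text
time: 3.0
tcp_pos: [497.3, 375.6, 44.6]
tool_rot: [0.002, 0.059, 0.998, 0.002]
force: [-2.0, 1.6, 9.6]
grip_width: 0.0
grasp_force: 4.9
((498.0, 372.2), array([505. , 371.1]), (22, 262), np.float64(173.71)) 34.48838390874448
```

Run:
```python
from h import *
c=optics.camera("wrist"); np.savez("pics/w3.npz",**c); cv2.imwrite("pics/w3.png",cv2.resize(c["pixels"][150:330,150:380],None,fx=3,fy=3)); 
s=get_state();print(s["grip_width"],s["grasp_force"],c["extrinsics"][:3,3])
Z=c["range_z"]; 
for u in (230,240,255,262,270,285,295): print(u,[int(Z[v,u]) for v in range(170,330,10)])
```

```text
-0.09315654826894323 4.937247263733298 [424.65563694 384.35868509 225.15650786]
230 [231, 233, 236, 153, 154, 155, 157, 159, 131, 114, 107, 100, 86, 82, 79, 73]
240 [195, 173, 156, 152, 154, 154, 156, 142, 132, 111, 107, 100, 87, 81, 78, 77]
255 [194, 173, 155, 151, 152, 154, 144, 131, 125, 119, 119, 121, 122, 224, 229, 231]
262 [195, 174, 155, 149, 151, 153, 142, 133, 125, 118, 119, 122, 122, 224, 228, 231]
270 [193, 198, 202, 206, 211, 216, 141, 133, 124, 114, 106, 100, 90, 90, 92, 83]
285 [232, 234, 236, 238, 241, 243, 246, 142, 132, 114, 107, 99, 86, 82, 77, 74]
295 [231, 234, 236, 240, 241, 243, 246, 249, 252, 255, 106, 101, 87, 83, 78, 74]
```

View pics/w3.png

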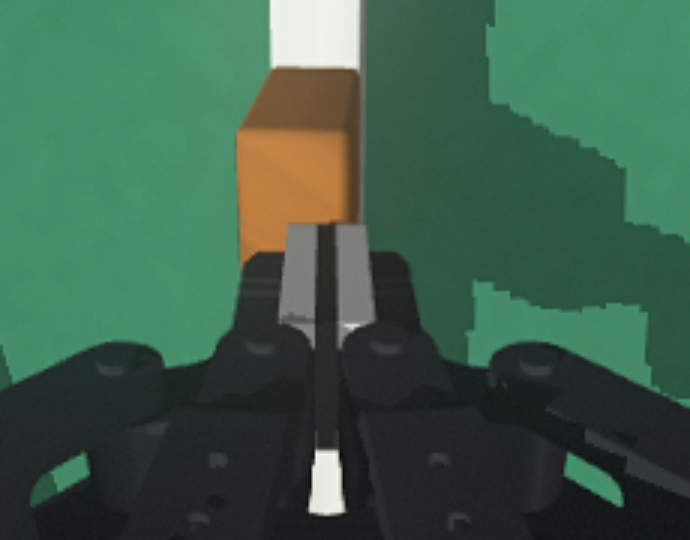

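Run:
```python
from h import *
def wp(c,v,u):
    K=c["mtx"];E=c["extrinsics"];d=np.array([(u-K[0,2]),(v-K[1,2])])/K[0,0]; r=np.hypot(*d); Z=c["range_z"][v,u]
    t=np.tan(r)/r*d*Z if r>1e-9 else d*0
    return (E[:3,:3]@np.array([t[0],-t[1],-Z])+E[:3,3]).round(1)
c=dict(np.load("pics/w3.npz"))
for u in (240,250,258):
  for v in (160,170,180,190,195,200,210,215,220,224,228,235,245,255,302,315): print(u,v,wp(c,v,u))
c=dict(np.load("pics/w1.npz"))
print("before")
for v in (140,145,150,155,160,170,190,200,203,206,210,270,277): print(v,wp(c,v,262))
for v in (45,38): print(v,wp(c,v,262))
```

```text
240 160 [462.4 368.7  34.3]
240 170 [468.9 367.9  35. ]
240 180 [469.6 369.   57.7]
240 190 [470.3 369.9  75.3]
240 195 [470.9 370.2  82.2]
240 200 [473.8 369.8  81.4]
240 210 [479.4 369.   81.1]
240 215 [481.9 368.6  81.8]
240 220 [484.5 368.3  82.3]
240 224 [487.  367.9  81.8]
240 228 [488.9 367.7  82.6]
240 235 [488.5 368.2  91.9]
240 245 [489.3 368.6 101.1]
240 255 [488.4 369.3 112.3]
240 302 [479.1 372.9 156.8]
240 315 [480.3 372.9 161.3]
250 160 [463.  375.3  35.4]
250 170 [469.7 374.4  35. ]
250 180 [470.8 374.8  56. ]
250 190 [470.8 375.2  75.7]
250 195 [471.5 375.2  82. ]
250 200 [473.6 375.   83.6]
250 210 [479.6 374.2  82. ]
250 215 [482.2 373.9  82.6]
250 220 [484.7 373.5  83.1]
250 224 [485.5 373.5  86.4]
250 228 [485.3 373.7  91.9]
250 235 [485.3 373.8  99.7]
250 245 [485.3 374.  109.7]
250 255 [485.1 374.2 118.9]
250 302 [500.5 372.4 130.5]
250 315 [504.1 372.  134.4]
258 160 [463.3 380.5  36.9]
258 170 [470.4 379.6  35. ]
258 180 [470.9 379.5  57.7]
258 190 [471.4 379.4  75.5]
258 195 [472.  379.3  82. ]
258 200 [474.6 378.9  82.3]
258 210 [479.5 378.4  83.7]
258 215 [482.9 378.   82. ]
258 220 [485.3 377.7  82.9]
258 224 [485.8 377.6  86.9]
258 228 [486.2 377.5  91. ]
258 235 [485.8 377.5  99.5]
258 245 [486.7 377.4 107.9]
258 255 [485.7 377.5 118.7]
258 302 [577.5 366.8  35.3]
258 315 [590.4 365.2  36.8]
before
140 [464.7 380.7  35.1]
145 [469.7 380.1  35.5]
150 [471.3 379.7  56.8]
155 [471.4 379.4  81.7]
160 [475.9 378.8  80.9]
170 [484.6 377.8  81.4]
190 [502.3 375.7  82.7]
200 [511.8 374.5  81.9]
203 [514.7 374.2  81.5]
206 [535.  372.3  34.2]
210 [539.3 371.8  34.7]
270 [614.9 362.9  34.4]
277 [624.5 361.8  35. ]
45 [369.4 392.3  34.5]
38 [362.1 393.2  34.5]
```

Run:
```python
from h import *
c=optics.camera("scene"); np.savez("pics/s3.npz",**c); a=c["pixels"][60:180,270:430]; 
b=optics.camera("top")["pixels"][170:280,60:170]
A=cv2.resize(a,(400,300),interpolation=cv2.INTER_CUBIC);B=cv2.resize(b,(300,300),interpolation=cv2.INTER_CUBIC)
cv2.imwrite("pics/s3.png",np.hstack([A,B]))
```

```text
(no output)
```

View pics/s3.png

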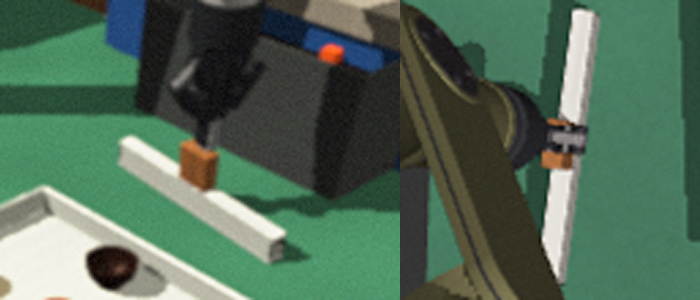

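Run:
```python
from h import *
def wp(c,v,u):
    K=c["mtx"];E=c["extrinsics"];d=np.array([(u-K[0,2]),(v-K[1,2])])/K[0,0]; r=np.hypot(*d); Z=c["range_z"][v,u]
    t=np.tan(r)/r*d*Z
    return (E[:3,:3]@np.array([t[0],-t[1],-Z])+E[:3,3]).round(1)
c=dict(np.load("pics/w1.npz"))
for v,u in((237,168),(240,160),(245,165),(255,160),(265,145),(237,350),(240,355),(245,352),(250,360),(260,365),(270,375)): print(v,u,wp(c,v,u))
for f in("s3","scene0"):
    c=dict(np.load(f"pics/{f}.npz"));P=pts(c)
    print(f)
    for v in range(104,140,3): print(v,P[v,350].round(0),P[v,355].round(0),c["pixels"][v,352])
```

```text
237 168 [481.  332.  209.6]
240 160 [480.  329.6 214.4]
245 165 [482.4 331.7 215.1]
255 160 [481.7 332.9 226. ]
265 145 [480.  330.2 236.9]
237 350 [490.8 417.3 210.8]
240 355 [490.9 418.8 214.3]
245 352 [492.1 416.7 216.4]
250 360 [491.4 418.4 223.1]
260 365 [490.9 417.6 232.4]
270 375 [491.6 419.5 239.7]
s3
104 [506. 346. 141.] [507. 368. 135.] [21 20 23]
107 [507. 348. 132.] [510. 366. 127.] [25 22 19]
110 [495. 364. 113.] [508. 370. 117.] [30 27 23]
113 [497. 364. 105.] [508. 373. 106.] [31 28 33]
116 [499. 364.  97.] [511. 371.  99.] [54 54 55]
119 [496. 370.  84.] [511. 374.  88.] [ 84  97 110]
122 [506. 359.  82.] [519. 365.  85.] [ 60 120 191]
125 [507. 360.  72.] [515. 373.  71.] [ 34  69 111]
128 [507. 362.  62.] [517. 373.  62.] [ 31  65 103]
131 [507. 365.  51.] [517. 375.  52.] [29 58 95]
134 [511. 361.  44.] [518. 376.  42.] [24 52 90]
137 [512. 363.  33.] [522. 374.  34.] [179 200 202]
scene0
104 [372. 519.  40.] [391. 521.  46.] [58 62 60]
107 [372. 522.  28.] [392. 523.  35.] [60 64 68]
110 [374. 522.  18.] [396. 520.  27.] [58 68 66]
113 [375. 523.   7.] [396. 523.  15.] [55 62 59]
116 [482. 386.  82.] [397. 525.   3.] [ 77 101 101]
119 [494. 373.  82.] [504. 383.  82.] [ 54 111 181]
122 [500. 367.  77.] [514. 371.  81.] [ 51 100 165]
125 [503. 366.  68.] [516. 372.  72.] [ 48  84 136]
128 [504. 367.  59.] [517. 372.  63.] [ 36  72 125]
131 [506. 367.  50.] [520. 371.  54.] [ 39  75 123]
134 [509. 365.  42.] [517. 378.  41.] [ 26  62 107]
137 [508. 368.  30.] [523. 372.  35.] [189 205 210]
```

The fingers show up resting on top of the grip: tips at z≈83 while the reported TCP is 44.6, so the real finger ends sit about 38 mm above the reported TCP. I'll open, go 28 mm lower and close again, watching the force.

```bash
echo '[[50, [0, 0, -10], [0, 0, 0]], [50, [0, 0, -10], [0, 0, 0]], [50, [0, 0, -10], [0, 0, 0]], [50, [0, 0, -10], [0, 0, 0]], [50, [0, 0, -10], [0, 0, 0]]]' > mv.in && python3 nudge.py mv.in; echo '[[50, [0, 0, 20], [0, 0, 0]], [50, [0, 0, 38], [0, 0, 0]], [50, [0, 0, 38], [0, 0, 0]], [50, [0, 0, 38], [0, 0, 0]]]' > mv.in && python3 nudge.py mv.in; echo '[[0, [0, 0, 0], [0, 0, 0]], [0, [0, 0, 0], [0, 0, 0]], [0, [0, 0, 0], [0, 0, 0]], [0, [0, 0, 0], [0, 0, 0]], [0, [0, 0, 0], [0, 0, 0]], [0, [0, 0, 0], [0, 0, 0]], [0, [0, 0, 0], [0, 0, 0]], [0, [0, 0, 0], [0, 0, 0]]]' > mv.in && python3 nudge.py mv.in
```

```text
time: 3.62
tcp_pos: [495.7, 373.2, 51.4]
tool_rot: [-0.0, 0.059, 0.998, -0.0]
force: [0.1, 0.0, 0.3]
grip_width: 49.7
grasp_force: 0.0
time: 3.95
tcp_pos: [494.7, 372.6, 12.4]
tool_rot: [-0.002, 0.059, 0.998, -0.001]
force: [0.7, 0.1, 0.7]
grip_width: 50.0
grasp_force: 0.0
time: 4.62
tcp_pos: [496.9, 374.3, 14.9]
tool_rot: [0.001, 0.059, 0.998, 0.001]
force: [-0.2, 1.9, 5.4]
grip_width: 18.8
grasp_force: 62.0
```

Gripped (18.8 mm, 62 N). Now I lift and carry it over the tray, in front of the row, turning it parallel to the rail.

```bash
echo '[[0, [0, 0, -25], [0, 0, 0]], [0, [0, 0, -50], [0, 0, 0]], [0, [0, 0, -75], [0, 0, 0]], [0, [0, 0, -80], [0, 0, 0]], [0, [0, 0, -80], [0, 0, 0]]]' > mv.in && python3 nudge.py mv.in && echo '[[0, [-3.3, -33.2, 0], [0, 0, 0.114]], [0, [-6.6, -66.3, 0], [0, 0, 0.228]], [0, [-9.9, -99.5, 0], [0, 0, 0.342]], [0, [-13.2, -132.6, 0], [0, 0, 0.456]], [0, [-16.5, -165.8, 0], [0, 0, 0.57]], [0, [-19.9, -199, 0], [0, 0, 0.684]], [0, [-23.2, -232, 0], [0, 0, 0.798]], [0, [-26.5, -265, 0], [0, 0, 0.912]], [0, [-29.8, -298, 0], [0, 0, 1.026]], [0, [-33.1, -332, 0], [0, 0, 1.14]], [0, [-36.4, -365, 0], [0, 0, 1.254]], [0, [-39.7, -398, 0], [0, 0, 1.368]]]' > mv.in && python3 nudge.py mv.in && echo '[[0, [0, 0, 0], [0, 0, 0]], [0, [0, 0, 0], [0, 0, 0]], [0, [0, 0, 0], [0, 0, 0]]]' > mv.in && python3 nudge.py mv.in
cat >> h.py <<'E'
RC=np.array([674,-21.6]); A=np.radians(4.87); N=np.array([np.cos(A),np.sin(A)]); U=np.array([-N[1],N[0]])
def st(p): p=np.asarray(p)[...,:2]-RC; return np.c_[p@U,p@N].round(1)
E
python3 - <<'E'
from h import *
for n in("top","scene"):
    c=optics.camera(n); P=pts(c); np.savez(f"pics/{n}4.npz",**c)
    zb=80+35
    m=(P[...,0]>440)&(P[...,0]<540)&(P[...,1]>-175)&(P[...,1]<130)&(P[...,2]>zb-14)&(P[...,2]<zb+8)
    m&=(c["pixels"].min(-1)>110)
    q=P[m]; zz=np.median(q[:,2]); q=cast(c,np.argwhere(m)[:,::-1],zz)[:,:2]; print(n,len(q),rect(q),zz)
s=get_state();print(s["tcp_pos"],s["tool_rot"],s["joint_pos"],s["force"],s["torque"])
cv2.imwrite("pics/s4.png",c["pixels"])
E
```

```text
time: 5.03
tcp_pos: [496.9, 374.1, 95.1]
tool_rot: [0.001, 0.059, 0.998, 0.001]
force: [-0.1, 0.3, -3.5]
grip_width: 19.1
grasp_force: 60.9
time: 6.03
tcp_pos: [486.1, -27.7, 91.6]
tool_rot: [-0.002, 0.679, 0.735, -0.001]
force: [0.5, -0.1, -3.8]
grip_width: 19.3
grasp_force: 61.0
time: 6.28
tcp_pos: [487.0, -26.0, 92.2]
tool_rot: [-0.002, 0.677, 0.736, -0.001]
force: [-0.3, -0.1, -3.4]
grip_width: 18.8
grasp_force: 60.8
top 255 ((487.7, -23.7), array([486. ,  -5.3]), (20, 269), np.float64(94.68)) 111.43304873681836
scene 767 ((495.8, -25.4), array([496.1, -37.9]), (35, 276), np.float64(94.58)) 112.51733018537624
[487.64700097 -25.21951437  92.81095979] [-1.09872729e-03  6.75833201e-01  7.37053608e-01 -5.05985628e-04] [-1.38549844e-01  2.93414633e-01  1.81973928e+00  4.82689347e-04
  1.03082238e+00 -2.25404353e-01] [ 0.19859798  0.25853162 -2.86653505] [ 0.00023863 -0.01879278 -0.05185044]
```

View pics/s4.png

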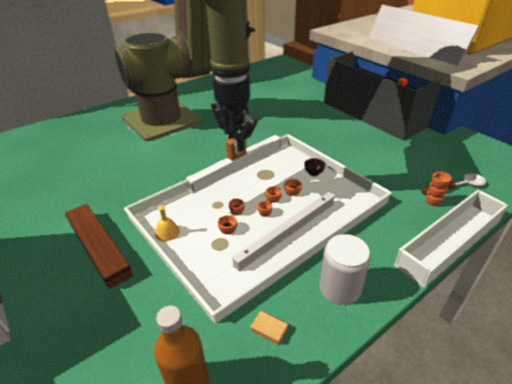

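The scene view shows the bar held level at (190-300,140-190), in front of the row, clear of the bell (165,230) and the bowl (315,167). I'll lower it to about 2 mm above the tray floor.

```bash
echo '[[0, [0, 0, 30], [0, 0, 0]], [0, [0, 0, 55], [0, 0, 0]], [0, [0, 0, 68], [0, 0, 0]], [0, [0, 0, 72], [0, 0, 0]], [0, [0, 0, 72], [0, 0, 0]], [0, [0, 0, 72], [0, 0, 0]], [0, [0, 0, 72], [0, 0, 0]]]' > mv.in && python3 nudge.py mv.in
python3 - <<'E'
from h import *
c=optics.camera("top"); P=pts(c)
m=(P[...,0]>450)&(P[...,0]<530)&(P[...,1]>-175)&(P[...,1]<130)&(P[...,2]>28)&(P[...,2]<50)&(c["pixels"].min(-1)>110)
zz=np.median(P[m][:,2]); q=cast(c,np.argwhere(m)[:,::-1],zz)[:,:2]; print(len(q),rect(q),zz)
s=get_state();print(s["tcp_pos"],s["force"],s["torque"])
# lamps
c=dict(np.load("pics/top0.npz"))
L=np.array([[571.5,84.5],[562.6,28.3],[591.1,-21.2],[543.9,-68.2],[581.8,-119.3]]); print(st(L),st(s["tcp_pos"]))
E
```

```text
time: 6.97
tcp_pos: [489.9, -26.0, 22.7]
tool_rot: [0.001, 0.676, 0.737, 0.001]
force: [-0.1, 0.3, -3.4]
grip_width: 19.0
grasp_force: 60.7
240 ((490.4, -23.2), array([489.3,  -9.2]), (20, 269), np.float64(94.74)) 41.85732071448081
[489.93094201 -26.11217517  22.86284398] [ 0.34561395 -0.66359096 -3.13533618] [-0.0288935   0.02262517  0.00607723]
[[ 114.4  -93.1]
 [  59.2 -106.8]
 [   7.4  -82.6]
 [ -35.4 -133.6]
 [ -89.5 -100.2]] [[  11.1 -183.8]]
```

```bash
echo '[[0, [0, 8, 0], [0, 0, 0]], [0, [0, 14, 0], [0, 0, 0]], [0, [0, 18, 0], [0, 0, 0]], [0, [0, 22, 0], [0, 0, 0]], [0, [0, 26, 0], [0, 0, 0]], [0, [0, 30, 0], [0, 0, 0]], [0, [0, 34, 0], [0, 0, 0]], [0, [0, 38, 0], [0, 0, 0]], [0, [0, 42, 0], [0, 0, 0]], [0, [0, 46, 0], [0, 0, 0]], [0, [0, 50, 0], [0, 0, 0]], [0, [0, 53, 0], [0, 0, 0]]]' > mv.in && python3 nudge.py mv.in && echo '[[0, [0, 3, 0], [0, 0, 0]], [0, [0, 6, 0], [0, 0, 0]], [0, [0, 9, 0], [0, 0, 0]], [0, [0, 12, 0], [0, 0, 0]], [0, [0, 15, 0], [0, 0, 0]], [0, [0, 18, 0], [0, 0, 0]], [0, [0, 21, 0], [0, 0, 0]], [0, [0, 24, 0], [0, 0, 0]], [0, [0, 27, 0], [0, 0, 0]], [0, [0, 30, 0], [0, 0, 0]], [0, [0, 33, 0], [0, 0, 0]], [0, [0, 35, 0], [0, 0, 0]]]' > mv.in && python3 nudge.py mv.in
cat > look.py <<'E'
from h import *
import sys
c=optics.camera("top"); P=pts(c); np.savez(f"pics/{sys.argv[1]}.npz",**c)
S=(P[...,:2]-RC)@U; T=(P[...,:2]-RC)@N; Z=P[...,2]
s=get_state();t=st(s["tcp_pos"])[0]; print("tcp s,t",t,"F",s["force"].round(2),"M",s["torque"].round(3),"z",s["tcp_pos"][2].round(1))
m=(abs(S-t[0])<140)&(abs(T-t[1])<14)&(Z>30)&(Z<50)&(c["pixels"].min(-1)>110)
q=cast(c,np.argwhere(m)[:,::-1],np.median(Z[m]))[:,:2]; print("bar",len(q),rect(q),st(q.mean(0)),np.median(Z[m]))
hsv=cv2.cvtColor(c["pixels"],cv2.COLOR_BGR2HSV)
m=((hsv[...,1]>100)&(S>-250)&(S<240)&(T>-200)&(T<-8)&(Z<100)).astype(np.uint8)
n,l,sv,_=cv2.connectedComponentsWithStats(m)
for i in range(1,n):
    if sv[i,4]<50: continue
    q=cast(c,np.argwhere(l==i)[:,::-1],29)[:,:2]; a=st(q); print(sv[i,4],st(q.mean(0))[0],"t",a[:,1].min(),a[:,1].max(),"s",a[:,0].min(),a[:,0].max())
E
python3 look.py t5
```

```text
time: 8.02
tcp_pos: [541.5, -21.8, 21.7]
tool_rot: [-0.0, 0.676, 0.737, -0.0]
force: [-1.3, -0.3, -2.4]
grip_width: 19.2
grasp_force: 60.9
time: 9.02
tcp_pos: [577.0, -18.8, 21.8]
tool_rot: [0.0, 0.676, 0.737, 0.0]
force: [-0.2, -0.7, -3.7]
grip_width: 19.0
grasp_force: 60.7
tcp s,t [ 10.9 -95.9] F [-0.83 -0.57 -3.24] M [-0.023  0.159 -0.006] z 21.9
bar 365 ((576.9, -16.3), array([576.2, -14.9]), (22, 270), np.float64(94.61)) [[ 15.  -96.8]] 40.866287213324995
102 [-98.1 -62.6] t -81.4 -41.9 s -111.6 -84.8
117 [120.3 -59.8] t -80.9 -41.7 s 101.8 135.9
307 [ 213.  -106.9] t -133.1 -80.5 s 186.0 240.1
245 [-191.7 -181.9] t -200.6 -159.5 s -217.4 -166.4
```

```bash
echo '[[0, [0, 3, 0], [0, 0, 0]], [0, [0, 6, 0], [0, 0, 0]], [0, [0, 9, 0], [0, 0, 0]], [0, [0, 12, 0], [0, 0, 0]], [0, [0, 14, 0], [0, 0, 0]], [0, [0, 16, 0], [0, 0, 0]], [0, [0, 18, 0], [0, 0, 0]], [0, [0, 20, 0], [0, 0, 0]], [0, [0, 22, 0], [0, 0, 0]], [0, [0, 23, 0], [0, 0, 0]], [0, [0, 24, 0], [0, 0, 0]], [0, [0, 24, 0], [0, 0, 0]]]' > mv.in && python3 nudge.py mv.in
python3 look.py t6
```

```text
time: 10.07
tcp_pos: [600.9, -16.8, 21.8]
tool_rot: [0.0, 0.676, 0.737, 0.0]
force: [-0.9, 0.1, -4.2]
grip_width: 19.1
grasp_force: 60.7
tcp s,t [ 11.  -72.4] F [-1.14  0.99 -3.65] M [-0.034  0.071 -0.064] z 21.9
bar 380 ((601.9, -14.0), array([600.9, -16.8]), (23, 269), np.float64(94.85)) [[ 11.  -72.4]] 40.7928587871869
113 [-96.7 -37.4] t -56.7 -16.7 s -111.5 -82.3
112 [120.7 -35.8] t -55.9 -17.1 s 104.8 136.0
307 [ 213.  -106.7] t -133.1 -80.2 s 186.0 240.1
246 [-191.6 -181.8] t -200.6 -159.5 s -217.4 -166.4
```

Gap is about 6 mm now. I'll creep in, watching force.

```bash
echo '[[0, [0, 1, 0], [0, 0, 0]], [0, [0, 2, 0], [0, 0, 0]], [0, [0, 2.5, 0], [0, 0, 0]], [0, [0, 3, 0], [0, 0, 0]], [0, [0, 3, 0], [0, 0, 0]], [0, [0, 3, 0], [0, 0, 0]]]' > mv.in && python3 nudge.py mv.in; echo '[[0, [0, 0.5, 0], [0, 0, 0]], [0, [0, 1, 0], [0, 0, 0]], [0, [0, 1, 0], [0, 0, 0]], [0, [0, 1, 0], [0, 0, 0]]]' > mv.in && python3 nudge.py mv.in
```

```text
time: 10.62
tcp_pos: [603.4, -16.5, 21.8]
tool_rot: [0.0, 0.676, 0.737, 0.0]
force: [-1.2, -0.8, -2.3]
grip_width: 19.0
grasp_force: 60.8
time: 10.95
tcp_pos: [604.4, -16.5, 21.8]
tool_rot: [0.0, 0.676, 0.737, 0.0]
force: [-2.7, -0.5, -2.9]
grip_width: 19.4
grasp_force: 60.9
```

```bash
echo '[[0, [0, 0.5, 0], [0, 0, 0]], [0, [0, 1, 0], [0, 0, 0]], [0, [0, 1, 0], [0, 0, 0]], [0, [0, 1, 0], [0, 0, 0]]]' > mv.in && python3 nudge.py mv.in
```

```text
time: 11.28
tcp_pos: [605.6, -16.4, 21.8]
tool_rot: [0.0, 0.676, 0.736, 0.0]
force: [-1.8, -0.0, -3.4]
grip_width: 18.9
grasp_force: 60.9
```

```bash
echo '[[0, [0, 0.5, 0], [0, 0, 0]], [0, [0, 0.9, 0], [0, 0, 0]], [0, [0, 0.9, 0], [0, 0, 0]], [0, [0, 0.9, 0], [0, 0, 0]]]' > mv.in && python3 nudge.py mv.in; python3 look.py t7
```

```text
time: 11.62
tcp_pos: [606.3, -16.3, 21.8]
tool_rot: [0.0, 0.676, 0.737, 0.0]
force: [-2.5, -0.1, -2.3]
grip_width: 19.2
grasp_force: 60.9
tcp s,t [ 11. -67.] F [-2.74  0.09 -2.2 ] M [-0.036  0.469  0.017] z 21.8
bar 394 ((606.8, -13.7), array([606.2, -17.4]), (23, 270), np.float64(94.81)) [[  9.9 -67.2]] 40.61220443052525
111 [-96.6 -31.7] t -51.9 -11.2 s -110.1 -80.0
114 [121.  -29.4] t -50.4 -11.0 s 104.2 136.0
309 [ 213. -107.] t -133.1 -80.5 s 186.0 240.3
246 [-191.6 -181.8] t -200.6 -159.5 s -217.4 -166.4
```

```bash
echo '[[0, [0, 0.5, 0], [0, 0, 0]], [0, [0, 0.5, 0], [0, 0, 0]], [0, [0, 0.5, 0], [0, 0, 0]]]' > mv.in && python3 nudge.py mv.in
```

```text
time: 11.92
tcp_pos: [606.3, -16.3, 21.8]
tool_rot: [-0.0, 0.676, 0.737, -0.0]
force: [-2.6, -0.2, -1.5]
grip_width: 19.3
grasp_force: 61.1
```

```bash
echo '[[0, [0, 0.5, 0], [0, 0, 0]], [0, [0, 0.5, 0], [0, 0, 0]], [0, [0, 0.5, 0], [0, 0, 0]]]' > mv.in && python3 nudge.py mv.in; python3 -c "
from h import *
s=get_state();print(s['force'],s['torque'],s['tcp_pos'])"
```

```text
time: 12.17
tcp_pos: [606.6, -16.3, 21.8]
tool_rot: [-0.0, 0.676, 0.737, -0.0]
force: [-4.4, -1.3, -1.1]
grip_width: 18.9
grasp_force: 61.2
[-4.3532112  -1.28057707 -1.05367301] [-0.16105392  0.95770227  0.10317476] [606.56456404 -16.30944721  21.78997402]
```

```bash
echo '[[0, [0, 0.5, 0], [0, 0, 0]], [0, [0, 1, 0], [0, 0, 0]], [0, [0, 1, 0], [0, 0, 0]], [0, [0, 1, 0], [0, 0, 0]]]' > mv.in && python3 nudge.py mv.in; python3 -c "
from h import *
s=get_state();print(s['force'],s['torque'],s['tcp_pos'])"
```

```text
time: 12.5
tcp_pos: [606.7, -16.3, 21.7]
tool_rot: [-0.001, 0.676, 0.737, -0.001]
force: [-5.8, -1.4, 0.1]
grip_width: 19.0
grasp_force: 61.5
[-5.79709321 -1.38864975  0.14432521] [-0.1998501   1.26948636  0.17125304] [606.65297876 -16.30125035  21.67301469]
```

```bash
echo '[[0, [0, 0.5, 0], [0, 0, -0.003]], [0, [0, 1.2, 0], [0, 0, -0.003]], [0, [0, 1.2, 0], [0, 0, -0.003]], [0, [0, 1.2, 0], [0, 0, -0.003]], [0, [0, 1.2, 0], [0, 0, -0.003]]]' > mv.in && python3 nudge.py mv.in; python3 -c "
from h import *
s=get_state();print(s['force'],s['torque'],s['tcp_pos'])"
```

```text
time: 12.92
tcp_pos: [606.7, -16.2, 21.5]
tool_rot: [-0.002, 0.675, 0.737, -0.002]
force: [-7.0, -1.6, 1.5]
grip_width: 19.3
grasp_force: 61.6
[-7.04071314 -1.59263608  1.50040708] [-0.33835491  1.58677729 -0.04273336] [606.68375751 -16.20049132  21.48858343]
```

```bash
echo '[[0, [0, 1, -0.3], [0, 0, 0]], [0, [0, 2, -0.5], [0, 0, 0]], [0, [0, 2.6, -0.5], [0, 0, 0]], [0, [0, 2.6, -0.5], [0, 0, 0]], [0, [0, 2.6, -0.5], [0, 0, 0]]]' > mv.in && python3 nudge.py mv.in; python3 -c "
from h import *
s=get_state();print(s['force'],s['torque'],s['tcp_pos'])"
```

```text
time: 13.33
tcp_pos: [606.8, -16.2, 21.6]
tool_rot: [-0.003, 0.675, 0.738, -0.003]
force: [-10.6, -1.9, 3.2]
grip_width: 19.4
grasp_force: 61.9
[-10.62227305  -1.93259962   3.16804847] [-0.51563515  2.22506938 -0.06402925] [606.82676074 -16.16532431  21.56752198]
```

```bash
echo '[[0, [0, 0, 0], [0, 0, 0]], [0, [0, 0, 0], [0, 0, 0]], [0, [0, 0, 0], [0, 0, 0]], [0, [0, 0, 0], [0, 0, 0]], [0, [0, 0, 0], [0, 0, 0]], [0, [0, 0, 0], [0, 0, 0]], [0, [0, 0, 0], [0, 0, 0]], [0, [0, 0, 0], [0, 0, 0]], [0, [0, 0, 0], [0, 0, 0]], [0, [0, 0, 0], [0, 0, 0]], [0, [0, 0, 0], [0, 0, 0]], [0, [0, 0, 0], [0, 0, 0]]]' > mv.in && python3 nudge.py mv.in; python3 look.py t8
```

```text
time: 14.33
tcp_pos: [606.8, -16.1, 21.5]
tool_rot: [-0.003, 0.675, 0.738, -0.003]
force: [-10.1, -2.6, 2.7]
grip_width: 19.3
grasp_force: 61.9
tcp s,t [ 11.1 -66.5] F [-12.1   -1.83   3.34] M [-0.56   2.193 -0.067] z 21.5
bar 400 ((607.2, -13.6), array([606.6, -17. ]), (23, 270), np.float64(94.77)) [[ 10.3 -66.8]] 40.3543761718048
118 [-95.9 -31. ] t -50.7 -11.2 s -110.1 -80.3
108 [121.9 -29.3] t -50.1 -11.0 s 106.9 136.0
311 [ 212.9 -106.9] t -133.1 -80.5 s 186.0 240.1
247 [-191.7 -181.8] t -199.7 -159.5 s -217.4 -166.4
```

```bash
echo '[[0, [0, -1, 0], [0, 0, 0]], [0, [0, -2, 0], [0, 0, 0]], [0, [0, -3, 0], [0, 0, 0]], [0, [0, -4, 0], [0, 0, 0]], [0, [0, -5, 0], [0, 0, 0]], [0, [0, -6, 0], [0, 0, 0]], [0, [0, -7, 0], [0, 0, 0]], [0, [0, -10, 0], [0, 0, 0]], [0, [0, -15, 0], [0, 0, 0]], [0, [0, -25, 0], [0, 0, 0]], [0, [0, -35, 0], [0, 0, 0]], [0, [0, -45, 0], [0, 0, 0]]]' > mv.in && python3 nudge.py mv.in && echo '[[0, [0, -15, 0], [0, 0, 0]], [0, [0, -30, 0], [0, 0, 0]], [0, [0, -50, 0], [0, 0, 0]], [0, [0, -60, 0], [0, 0, 0]], [0, [0, -60, 0], [0, 0, 0]], [0, [0, -60, 0], [0, 0, 0]]]' > mv.in && python3 nudge.py mv.in
python3 look.py t9; python3 -c "
from h import *
c=optics.camera('wrist');np.savez('pics/w9.npz',**c);t=dict(np.load('pics/t9.npz'))['pixels']
cv2.imwrite('pics/w9.png',np.hstack([cv2.resize(t[120:270,165:370],(410,300)),cv2.resize(c['pixels'],(390,300))]))"
```

```text
time: 15.38
tcp_pos: [565.9, -19.8, 22.4]
tool_rot: [0.0, 0.675, 0.738, -0.0]
force: [0.5, 0.5, -3.6]
grip_width: 19.1
grasp_force: 60.9
time: 15.88
tcp_pos: [507.3, -25.2, 22.7]
tool_rot: [0.0, 0.676, 0.737, 0.0]
force: [0.6, -0.1, -3.3]
grip_width: 18.9
grasp_force: 60.8
tcp s,t [  10.4 -164.9] F [ 1.28 -0.02 -3.08] M [ 0.021 -0.002 -0.008] z 22.8
bar 245 ((507.8, -22.6), array([506.4, -11.4]), (20, 269), np.float64(94.98)) [[  24.4 -166.2]] 42.213374635564605
175 [-89.6 -32.3] t -53.7 -11.2 s -110.1 -68.4
130 [-35.6 -35.6] t -53.3 -18.8 s -54.6 -18.4
174 [114.1 -32.4] t -53.7 -11.0 s 92.4 133.9
117 [ 58.7 -30.6] t -46.8 -14.4 s 40.3 76.7
115 [  7.4 -36.9] t -53.9 -20.2 s -8.5 25.0
311 [ 213.1 -106.8] t -133.1 -80.5 s 186.0 240.1
247 [-191.7 -181.9] t -200.6 -159.5 s -217.4 -166.4
```

View pics/w9.png

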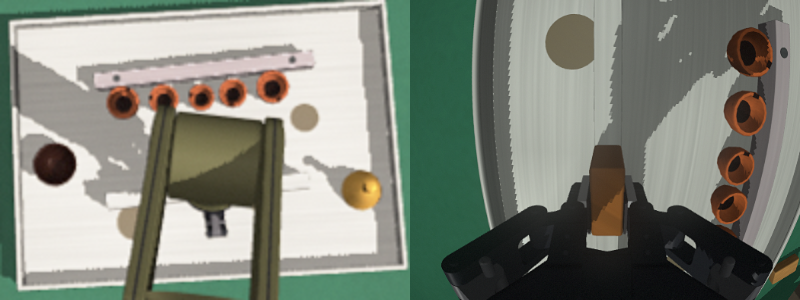

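The view shows five lamps in a straight row at (123-272, 88-104) against the rail, with the bell and bowl undisturbed. Measured near sides agree to under 1 mm, except for the one partly hidden by the arm. Now I carry the bar back to where it stood.

```bash
echo '[[0, [0, 0, -25], [0, 0, 0]], [0, [0, 0, -50], [0, 0, 0]], [0, [0, 0, -75], [0, 0, 0]], [0, [0, 0, -80], [0, 0, 0]], [0, [0, 0, -80], [0, 0, 0]]]' > mv.in && python3 nudge.py mv.in && echo '[[0, [33.2, 2, 0], [0, 0, -0.114]], [0, [66.3, 4, 0], [0, 0, -0.228]], [0, [99.5, 6, 0], [0, 0, -0.342]], [0, [132.6, 8, 0], [0, 0, -0.456]], [0, [165.8, 10, 0], [0, 0, -0.57]], [0, [199, 12, 0], [0, 0, -0.684]], [0, [232, 14, 0], [0, 0, -0.798]], [0, [265, 16, 0], [0, 0, -0.912]], [0, [298, 18, 0], [0, 0, -1.026]], [0, [332, 20, 0], [0, 0, -1.14]], [0, [365, 22, 0], [0, 0, -1.254]], [0, [398, 23.8, 0], [0, 0, -1.365]]]' > mv.in && python3 nudge.py mv.in && echo '[[0, [0, 0, 0], [0, 0, 0]], [0, [0, 0, 0], [0, 0, 0]], [0, [0, 0, 0], [0, 0, 0]], [0, [0, 0, 55], [0, 0, 0]]]' > mv.in && python3 nudge.py mv.in; echo '[[0, [0, 0, 10], [0, 0, 0]], [0, [0, 0, 20], [0, 0, 0]], [0, [0, 0, 20], [0, 0, 0]]]' > mv.in && python3 nudge.py mv.in; python3 look.py t10
```

```text
time: 16.4
tcp_pos: [510.6, -25.3, 104.3]
tool_rot: [0.003, 0.675, 0.738, 0.002]
force: [0.2, -0.8, -3.2]
grip_width: 19.5
grasp_force: 60.9
time: 17.4
tcp_pos: [494.9, 374.8, 99.6]
tool_rot: [-0.001, 0.056, 0.998, -0.001]
force: [0.5, -0.7, -3.2]
grip_width: 19.1
grasp_force: 60.9
time: 17.73
tcp_pos: [502.0, 376.5, 66.8]
tool_rot: [0.006, 0.059, 0.998, 0.004]
force: [3.2, 1.9, -3.8]
grip_width: 19.1
grasp_force: 60.9
time: 17.98
tcp_pos: [494.2, 371.0, 37.9]
tool_rot: [-0.002, 0.06, 0.998, -0.002]
force: [-0.5, -0.7, -2.9]
grip_width: 18.9
grasp_force: 60.8
tcp s,t [ 407.3 -144.6] F [ 0.6   0.16 -3.05] M [ 0.    -0.083  0.008] z 39.5
bar 11 ((507.5, 233.5), array([506.8, 234.6]), (24, 3), np.float64(1.68)) [[ 269.5 -144.8]] 32.168473734554254
182 [-89.6 -32.4] t -53.7 -11.2 s -110.1 -68.4
131 [-35.4 -35.7] t -53.3 -18.8 s -54.6 -18.4
188 [114.6 -32.5] t -53.7 -11.0 s 92.4 136.0
148 [ 58.6 -34.6] t -54.1 -14.4 s 40.3 76.7
117 [  7.3 -37. ] t -53.9 -20.2 s -8.5 24.7
315 [ 212.9 -106.8] t -133.1 -80.5 s 186.0 240.1
248 [-191.7 -181.9] t -200.6 -159.5 s -217.4 -166.4
```

```bash
echo '[[0, [0, 0, 8], [0, 0, 0]], [0, [0, 0, 15], [0, 0, 0]], [0, [0, 0, 20], [0, 0, 0]], [0, [0, 0, 22], [0, 0, 0]], [0, [0, 0, 22], [0, 0, 0]], [0, [0, 0, 22], [0, 0, 0]]]' > mv.in && python3 nudge.py mv.in
```

```text
time: 18.53
tcp_pos: [496.0, 373.6, 18.7]
tool_rot: [0.0, 0.059, 0.998, -0.0]
force: [0.9, 0.1, -2.9]
grip_width: 18.8
grasp_force: 60.9
```

```bash
echo '[[0, [0, 0, 1], [0, 0, 0]], [0, [0, 0, 2], [0, 0, 0]], [0, [0, 0, 2], [0, 0, 0]], [0, [0, 0, 2], [0, 0, 0]]]' > mv.in && python3 nudge.py mv.in; echo '[[0, [0, 0, 0.7], [0, 0, 0]], [0, [0, 0, 1.4], [0, 0, 0]], [0, [0, 0, 1.4], [0, 0, 0]], [0, [0, 0, 1.4], [0, 0, 0]]]' > mv.in && python3 nudge.py mv.in
```

```text
time: 18.87
tcp_pos: [496.1, 373.6, 16.7]
tool_rot: [0.0, 0.059, 0.998, 0.0]
force: [0.7, -1.2, -3.0]
grip_width: 19.2
grasp_force: 60.9
time: 19.2
tcp_pos: [496.1, 373.5, 15.3]
tool_rot: [0.0, 0.059, 0.998, 0.0]
force: [0.4, -0.9, -3.2]
grip_width: 19.1
grasp_force: 60.9
```

```bash
echo '[[0, [0, 0, 0.7], [0, 0, 0]], [0, [0, 0, 1.2], [0, 0, 0]], [0, [0, 0, 1.2], [0, 0, 0]], [0, [0, 0, 1.2], [0, 0, 0]]]' > mv.in && python3 nudge.py mv.in; echo '[[0, [0, 0, 0.5], [0, 0, 0]], [0, [0, 0, 1], [0, 0, 0]], [0, [0, 0, 1], [0, 0, 0]], [0, [0, 0, 1], [0, 0, 0]]]' > mv.in && python3 nudge.py mv.in
```

```text
time: 19.53
tcp_pos: [496.3, 373.6, 14.9]
tool_rot: [0.0, 0.059, 0.998, 0.0]
force: [-1.5, -0.4, 5.7]
grip_width: 18.9
grasp_force: 62.0
time: 19.87
tcp_pos: [496.4, 373.7, 14.9]
tool_rot: [0.001, 0.059, 0.998, 0.0]
force: [-2.0, -1.8, 11.4]
grip_width: 19.4
grasp_force: 62.9
```

```bash
echo '[[0, [0, 0, -1], [0, 0, 0]], [0, [0, 0, -1.5], [0, 0, 0]], [0, [0, 0, -1.5], [0, 0, 0]], [50, [0, 0, -1.5], [0, 0, 0]], [50, [0, 0, -1.5], [0, 0, 0]], [50, [0, 0, -1.5], [0, 0, 0]], [50, [0, 0, -1.5], [0, 0, 0]], [50, [0, 0, -1.5], [0, 0, 0]], [50, [0, 0, -1.5], [0, 0, 0]], [50, [0, 0, -1.5], [0, 0, 0]]]' > mv.in && python3 nudge.py mv.in; echo '[[50, [0, 0, -20], [0, 0, 0]], [50, [0, 0, -50], [0, 0, 0]], [50, [0, 0, -90], [0, 0, 0]], [50, [0, 0, -130], [0, 0, 0]], [50, [0, 0, -140], [0, 0, 0]], [50, [0, 0, -140], [0, 0, 0]], [50, [0, 0, -140], [0, 0, 0]], [50, [0, 0, -140], [0, 0, 0]]]' > mv.in && python3 nudge.py mv.in
python3 look.py t11
python3 - <<'E'
from h import *
c=dict(np.load("pics/t11.npz"));P=pts(c)
b=(P[...,0]>340)&(P[...,0]<645)&(P[...,1]>330)&(P[...,1]<420)&(P[...,2]>30)&(P[...,2]<40)
print(rect(cast(c,np.argwhere(b)[:,::-1],35)[:,:2]),np.median(P[...,2][b]))
b=(P[...,0]>320)&(P[...,0]<590)&(P[...,1]>-400)&(P[...,1]<-330)&(P[...,2]>31)&(P[...,2]<41)
print("box",rect(cast(c,np.argwhere(b)[:,::-1],36)[:,:2]))
cv2.imwrite("pics/t11.png",c["pixels"])
E
```

```text
time: 20.7
tcp_pos: [496.0, 373.5, 14.4]
tool_rot: [-0.0, 0.059, 0.998, -0.0]
force: [0.1, 0.2, -0.7]
grip_width: 50.1
grasp_force: 0.0
time: 21.37
tcp_pos: [494.8, 372.7, 152.8]
tool_rot: [-0.001, 0.059, 0.998, -0.001]
force: [-0.6, 0.4, -0.1]
grip_width: 49.9
grasp_force: 0.0
tcp s,t [ 407.9 -145.3] F [-0.1  -0.89 -0.45] M [ 0.037 -0.024 -0.02 ] z 152.3
bar 15 ((500.9, 300.3), array([500.1, 286.9]), (27, 133), np.float64(96.74)) [[ 322.1 -147.1]] 32.03746855904001
182 [-89.7 -32.4] t -53.7 -11.2 s -110.1 -68.4
135 [-35.6 -35.6] t -53.3 -18.8 s -54.6 -18.4
193 [114.5 -32.5] t -53.7 -11.0 s 92.4 136.0
153 [ 58.6 -34.6] t -54.1 -14.4 s 40.3 76.7
113 [  7.3 -36.8] t -53.9 -20.2 s -8.5 24.7
309 [ 213.4 -107. ] t -133.1 -80.2 s 186.0 240.3
246 [-191.6 -181.9] t -200.6 -159.5 s -217.4 -166.4
((494.3, 372.9), array([490.8, 373.8]), (22, 269), np.float64(173.27)) 34.19371820727315
box ((453.4, -365.5), array([ 451.3, -366.6]), (239, 53), np.float64(1.18))
```

View pics/t11.png

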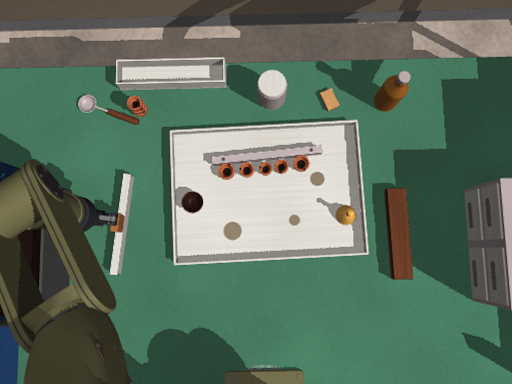

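The picture shows the row straight along the rail (227-301, 163-172) and the bar standing at (120,223). The bell, bowl and box are where they were. I'm handing in.

```bash
python3 -c "
from workcell import arm, optics, get_state
print(arm.close_job())"
```

```text
the job is handed in; nothing more can be done
None
```

The job is handed in at about 21 s: the five lamps stand in line (near sides within about 1 mm by the top camera), both end lamps were pressed against the rail at about 10–12 N for a second, the straightedge is back where it started, and the bell, bowl and box measure unmoved; on the first grasp try the fingers closed on top of the wooden grip (under 10 N), so I regripped lower.

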